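# Nudge the crooked top tier of a stacking crate home

### The arm

A 6-joint arm with a two-finger parallel gripper is mounted at the origin on the work surface. World frame = base frame: x ahead of the robot, y to its left, z up, the work surface at z = 0. Lengths are in mm, angles in rad, forces in N, time in s.
With the tool pointing down it reaches from about 350 to 875 mm from the base axis. Payload 4.2 kg.
Tool frame: the origin (TCP) lies between the finger pads; the fingertips stand 11 mm ahead of it and the grasp point (between the pads) lies 8 mm behind it; z points along the fingers, y is the direction in which the jaws open and shut (so a half turn about z gives the same grasp; the last joint's range is limited). The gripper opens to 85 mm and grips with 20 to 120 N. Pads are 22 mm wide; open, the fingers measure 114 mm over their backs; the gripper's body (76 mm by 85 mm) begins 54 mm behind the grasp point. The pads swing forward as they close: fully open they stand 13 mm farther back than shut.
Start: joints at [-1.034, 0.385, 0.008, 0, -1.194, -0.259], TCP at [171.417, -601.012, 242.312] pointing down, gripper open.
Joint ranges: [-3.14, 3.14], [-1.21, 2.06], [-1.07, 1.41], [-3.16, 2.05], [-2.99, -0.16], [-3.1, 3.1]. Speed limits (rad/s): [2.79, 2.79, 3.14, 3.14, 3.14, 3.14].

### API

Orientations are given as a unit quaternion [x, y, z, w].
In Python, from bench import * gives the robot as it stands. The module is installed in compiled form; this text tells all that it offers.
- The arm moves only by the tool drive_tool, never from a script. Its argument "increments" is a list of rows, each a list of 3 entries, a list of its own where there are three numbers: the gripper command: -1 is shut, 1 is fully open, values between are in proportion, then the shift along the tool's x, y, z scaled (see below), then the turn about the tool's z scaled (see below). In form: [[hand, [tx, ty, tz], turn], ...]. A call has 1 to 20 rows; each row shifts and turns the commanded pose from where the row before left it, along the tool's axes as they then stand; what a row does not reach is not made up. The controller multiplies each number of a shift by 0.3 m and each number of a turn by 2 rad. A row lasts 1/8 s, in which the tool goes at most 62.5 mm and 10.7 degrees, less where a joint would pass 70% of its speed; a pose out of reach is approached as far as the arm can. A call with a number of a shift or a turn outside -1 to 1 is refused whole. A call with a gripper value outside its range is refused whole. The fingers move at their own pace and stop on an object; the grip force is fixed at half the most. Time passes only in rows, so rows that do not move let the fingers close. It gives the time, the measured TCP pose, the force and the opening at its end, in the units of the state.
- read_state(): the state, without advancing time (a new reading comes with each control period).
- get_image(name): name is "side" or "top" or "wrist"; returns the picture (400x640x3 uint8, red, green, blue); there is no depth.
- calibration(name): a dict with "fovy" (degrees; the focal length in pixels is half the picture's height over the tangent of half this angle, whatever the lens; pixels are square), "cx", "cy" (the principal point, pixels), "R" (3x3) and "t" (3): a world point X has camera coordinates R X + t. Camera axes: x right, y down, z forward; pixel columns grow to the right and rows downward; lengths in mm; the calibration is good to about 2 mm. A picture is of the moment at which its call begins: read the wrist's pose just before it. calibration takes no time and is no camera call; for the wrist camera it gives the pose at the moment of the call.
- job_done(): hands the job in, once; it reports no verdict.
The state is a dict: "clock": time; "joints": joint angles; "joint_vel": joint speeds; "joint_efforts": joint torques, N m; "position": TCP position; "ee_rot": TCP orientation; "contact_force": force on the tool from outside, world axes, zero at the start; "wrist_torque": the same for the moment, N m; "gripper_width": finger opening in mm.
Only numpy, scipy, OpenCV 4.12 (cv2) and the standard library are available. Lean on these libraries where they do the work, as an engineer would, in place of code of your own. Each camera call takes 0.05 s, during which the arm holds its last target.

### The job

The top tier of the grey stacking crate, full of freshly sown pots, has been put down crooked: its foot is standing on the rim of the tier below. Push it with your fingertips, without lifting it, until it drops home and sits level and square on the tier below. Do not tip it, do not shove the lower tiers along the shelf, leave the pot, mug, trowel and fork alone, and finish with the hand clear.

Things in the scene. Friction and masses are not known exactly. Their poses are not given: they have to be found in the camera images.
- lower_tiers: The two lower tiers of a grey polypropylene stacking crate, joined, loaded and heavy (8 kg), standing on the shelf. 200 mm (own x) x 300 mm (own y) outside, upright walls, rim 176 mm above the shelf. Origin: centre of the underside, on the shelf; z up. Its -x side is a long side and faces the robot (own yaw within 0.3 rad).
- mouth (a point): Centre of the lower tiers' mouth, level with their rim (0, 0, 176 mm in their frame). The mouth is 176 mm (x) x 276 mm (y) inside a flat rim 12 mm wide, and 20 mm deep. Home, the top tier's foot lies in it with 4 mm of play on each side, the outer walls are flush with those below and the top tier's origin is 168 mm above the shelf.
- top_tier: The loose top tier, 200 mm (own x) x 300 mm (own y) outside, upright flat walls from 8 to 92 mm above its origin, about 0.7 to 1 kg. Origin: centre of the underside of its foot, a block 168 x 268 mm and 8 mm high under the tier. Filled edge to edge with six square black pots of dry seed compost, up to 100 mm above the origin (labels to 110 mm): fingers do not fit inside.
- top_middle (a point): Middle of the top tier, 50 mm above its origin. At the start the foot stands on the rim (origin at 176 mm), shifted 15 to 35 mm along the lower tiers' -x, up to 35 mm either way along their y, turned up to 0.09 rad; out of line in one direction only, it leans up to 0.05 rad. It slides with 2 to 5 N; over 10 N once the foot has met the inside of the rim may tip it.
- clay_pot: Bystander: terracotta flower pot, 124 mm across the rim, 110 mm high, standing beside the crate. Origin: centre of the underside.
- mug: Bystander: white ceramic mug, 82 mm across, 95 mm high, handle at own +y, standing beside the crate. Origin: centre of the underside.
- trowel: Bystander: green plastic trowel, 310 mm long along own x, 80 mm wide, up to 30 mm high, lying in front of the crate. Origin: on the shelf, near its middle.
- garden_fork: Bystander: stainless hand fork with wooden handle, 290 mm long along own x, 75 mm wide, 26 mm high, lying beside the crate. Origin: on the shelf under its middle.

How it is judged (in metres and radians):
At the end, for the whole second after the job is handed in: The top tier rests home on the lower tiers: foot inside their rim (origin less than 2.5 mm above its seated height of 168 mm), centred within 9 mm, square within 0.05 rad, level within 0.02 rad and at rest; the lower tiers stand upright (z of top_tier in the frame of lower_tiers between 0.164 and 0.1705 m and horizontal distance between top_tier and lower_tiers below 0.009 m and angle between the x axis of top_tier and the x axis of lower_tiers, either way round below 0.05 rad and angle between each of top_tier, lower_tiers's own z axis and vertical below 0.02 rad and linear speed of top_tier below 0.01 m/s and angular speed of top_tier below 0.05 rad/s); the robot touches nothing.
It fails at once if the top tier is lifted (its origin more than 15 mm above the lower tiers' rim) (z of top_tier in the frame of lower_tiers above 0.191 m).
It fails at once if the top tier is tipped by more than 0.15 rad (angle between top_tier's own z axis and vertical above 0.15 rad).
It fails at once if the lower tiers are shoved more than 15 mm along the shelf (distance of lower_tiers from where it was at the start of the episode above 0.015 m).
It fails at once if a bystander (clay pot, mug, trowel or hand fork) is moved more than 20 mm or the pot or mug is tipped (distance of any of clay_pot, mug, trowel, garden_fork from where it was at the start of the episode above 0.02 m or angle between any of clay_pot, mug's own z axis and vertical above 0.3 rad).
It also fails if it takes over 48 s, if anything falls off the work surface, if the arm or the gripper's body presses on something with over 40 N, if the wrist force passes 120 N, or if a joint passes its speed limit or range.

## Working session

There is one attempt and no reset: what is moved stays moved. The work goes in short steps, Python scripts to look and compute and a tool call to move; the robot and the scene stay as the last step left them, time stands still between calls to the robot, and variables do not carry over. Pictures are saved under pics/ and viewed, and the job is handed in when it is done.

Besides the shell and the picture viewer there is one more tool, called after ">>>" as name([rows], argument=value, ...), one row to a line, values as JSON. drive_tool: Moves the arm, as the interface text tells. Shifts and turns lie within -1 to 1; 1 stands for 0.3 m of shift or 2 rad of turn. Its arguments: {"type":"object","properties":{"increments":{"type":"array"}},"required":["increments"]}

```bash
mkdir -p pics
python3 - <<'E'
from bench import *
import cv2
s=read_state();print(s)
for n in("side","top","wrist"):
    c=calibration(n);print(n,c)
    cv2.imwrite(f"pics/{n}0.png",get_image(n)[:,:,::-1])
E
```

```text
{'clock': 0.0, 'joints': array([-1.03439338e+00,  3.85571724e-01,  6.60609189e-03, -4.84521392e-04,
       -1.19401139e+00, -2.58603116e-01]), 'joint_vel': array([-5.08592520e-04, -4.54929057e-04,  1.12995096e-05, -1.09049329e-03,
        4.23590472e-04,  4.87945221e-04]), 'joint_efforts': array([ 2.05338947e-04, -3.92288268e+01,  1.88401830e+01,  4.18615177e+00,
       -4.56765221e-03, -1.11044614e-05]), 'position': array([ 171.25916682, -600.48643044,  241.20683656]), 'ee_rot': array([-1.38365103e-01,  9.90380664e-01,  1.09249954e-03, -2.14478899e-04]), 'contact_force': array([-0.43443936,  0.9473965 ,  0.13136533]), 'wrist_torque': array([ 0.01598675, -0.02557704, -0.00507407]), 'gripper_width': 85.53310666235765}
side {'fovy': 45.047449075627576, 'cx': 327.7553543449746, 'cy': 194.8992815825821, 'R': array([[ 0.06849212, -0.9975241 , -0.01595334],
       [-0.60904225, -0.02914209, -0.79260222],
       [ 0.7901749 ,  0.06400326, -0.60953032]]), 't': array([ -49.81709042,  457.50706989, 1075.86803197])}
top {'fovy': 48.38382290337609, 'cx': 322.0230072226054, 'cy': 196.1810814599034, 'R': array([[-0.02021856, -0.99979181, -0.00274586],
       [-0.99768874,  0.02035408, -0.06482966],
       [ 0.06487205,  0.00142875, -0.99789257]]), 't': array([  15.16643824,  556.45630507, 1360.19744782])}
wrist {'fovy': 67.2165245870672, 'cx': 320.13407276906554, 'cy': 192.99863653403227, 'R': array([[-0.27331094,  0.96192514,  0.00106927],
       [ 0.92902712,  0.26367511,  0.25958436],
       [ 0.24941878,  0.07194063, -0.96571984]]), 't': array([624.51301319, -34.24980353, 378.05536435])}
```

View pics/side0.png

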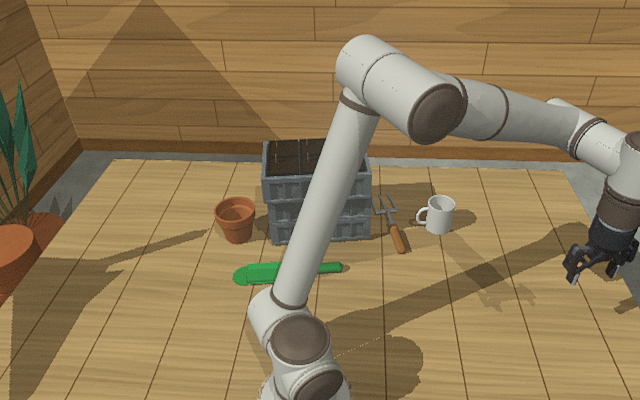

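View pics/top0.png

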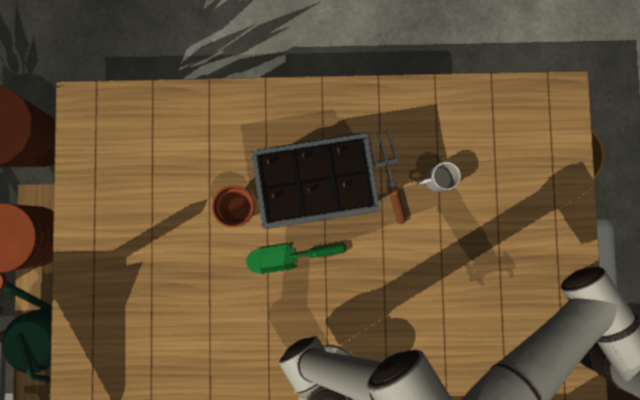

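Run:
```python
import cv2
a=cv2.imread("pics/top0.png")[120:240,200:480];cv2.imwrite("pics/topc.png",cv2.resize(a,(784,336),interpolation=cv2.INTER_CUBIC))
a=cv2.imread("pics/side0.png")[130:255,240:400];cv2.imwrite("pics/sidec.png",cv2.resize(a,(768,600),interpolation=cv2.INTER_CUBIC))
```

```text
(no output)
```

View pics/topc.png

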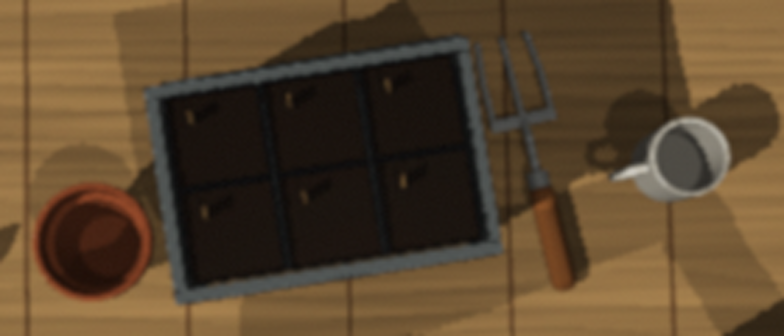

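View pics/sidec.png

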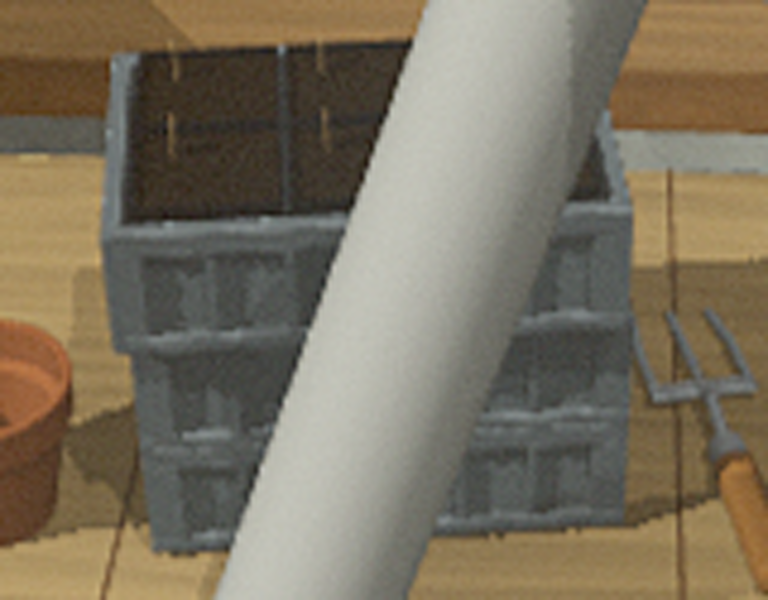

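```bash
cat > h.py <<'E'
import numpy as np, cv2
from bench import *
def K(c):
    f=200/np.tan(np.radians(c["fovy"])/2); return f,c["cx"],c["cy"]
def ray(c,uv,z):
    f,cx,cy=K(c);R=np.array(c["R"]);t=np.array(c["t"])
    C=-R.T@t; d=R.T@np.array([(uv[0]-cx)/f,(uv[1]-cy)/f,1]); return C+d*(z-C[2])/d[2]
def proj(c,X):
    f,cx,cy=K(c);p=(np.asarray(X)@np.array(c["R"]).T+c["t"]); return p[...,:2]/p[...,2:]*f+[cx,cy]
E
python3 - <<'E'
from h import *
np.set_printoptions(precision=1,suppress=True)
c=calibration("top")
P=np.array([ray(c,(u/2.8+200,v/2.8+120),268) for u,v in [(148,90),(468,40),(498,250),(180,300)]]);print(P,P.mean(0))
for i in range(4):
  d=P[(i+1)%4]-P[i];print(np.linalg.norm(d),np.arctan2(d[1],d[0]))
c=calibration("side")
for u,v,z in [(153,551,0),(624,524,0),(133,353,176),(631,315,176),(105,232,268),(632,210,268),(115,340,184)]:
  print((u,v),ray(c,(240+u/4.8,130+v/4.8),z))
c=calibration("top")
for n,u,v,z in [("pot",94,240,110),("mug",690,157,95),("forktip",528,35,0),("forkend",562,285,15),("tr",346-200,247-120,10)]:print(n,ray(c,(u/2.8+200,v/2.8+120),z))
print(ray(c,(346,247),10),ray(c,(248,260),10))
E
```

```text
[[ 656.5  177.6  268. ]
 [ 696.5 -115.   268. ]
 [ 504.3 -136.9  268. ]
 [ 465.1  150.7  268. ]] [580.6  19.1 268. ]
295.3354816845005 -1.4349740248947531
193.4504183189797 -3.0279668685766747
290.30808800719524 1.7063233713740846
193.31844240826365 0.13961829358763456
(153, 551) [493.1 155.3   0. ]
(624, 524) [ 533.8 -144.     0. ]
(133, 353) [475.2 148.8 176. ]
(631, 315) [ 525.5 -141.6  176. ]
(105, 232) [467.9 154.8 268. ]
(632, 210) [ 502.7 -138.4  268. ]
(115, 340) [476.8 159.  184. ]
pot [528.3 259.6 110. ]
mug [ 603.2 -361.8   95. ]
forktip [ 755.4 -210.8    0. ]
forkend [ 472.6 -237.6   15. ]
tr [658.3 220.6  10. ]
[398.3 -67.   10. ] [364.5 236.3  10. ]
```

>>> drive_tool([
  [1, [0, 0, -0.1], 0.036],
  [1, [0, 0, -0.1], 0.036],
  [1, [-0.12, 0.106, -0.03], 0],
  [1, [-0.12, 0.106, -0.03], 0],
  [1, [-0.12, 0.106, -0.03], 0],
  [1, [-0.12, 0.106, -0.03], 0],
  [1, [-0.12, 0.106, -0.03], 0],
  [1, [-0.12, 0.106, -0.03], 0],
  [1, [-0.12, 0.106, -0.03], 0],
  [1, [-0.12, 0.106, -0.03], 0],
  [1, [-0.12, 0.106, -0.03], 0],
  [1, [-0.12, 0.106, -0.03], 0],
  [1, [-0.12, 0.106, -0.03], 0],
  [1, [-0.12, 0.106, -0.03], 0],
  [1, [-0.12, 0.106, -0.03], 0],
  [1, [-0.12, 0.106, 0], 0],
])

```text
clock: 2.15
position: [612.5, -91.3, 420.0]
ee_rot: [-0.067, 0.998, -0.0, 0.001]
contact_force: [0.1, -0.1, 0.2]
gripper_width: 85.4
```

Run:
```python
from h import *
s=read_state();print(s["clock"],s["position"],s["ee_rot"])
import pickle
c=calibration("wrist");cv2.imwrite("pics/w1.png",get_image("wrist")[:,:,::-1]);pickle.dump(c,open("w1.pkl","wb"))
cv2.imwrite("pics/s1.png",get_image("side")[:,:,::-1])
```

```text
2.15 [612.49097145 -91.26163096 419.9792594 ] [-6.69222033e-02  9.97758007e-01 -7.64957186e-05  6.10388145e-04]
```

View pics/w1.png

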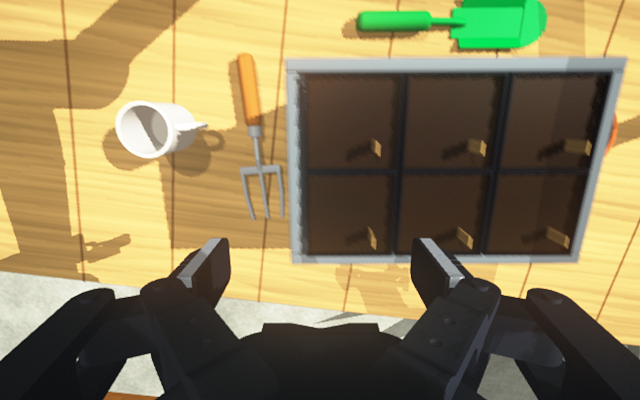

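View pics/s1.png

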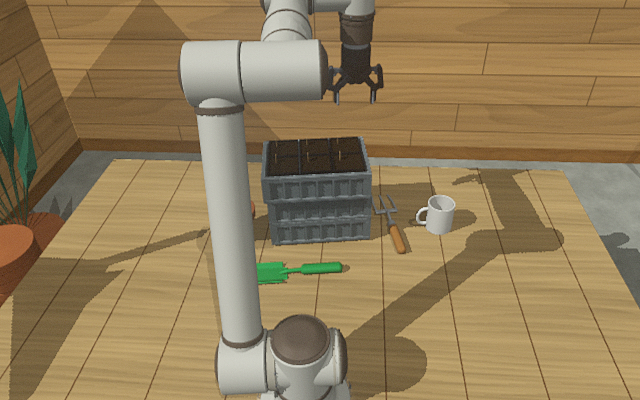

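Run:
```python
import cv2
a=cv2.imread("pics/s1.png")[130:250,255:380];cv2.imwrite("pics/s1c.png",cv2.resize(a,(625,600),interpolation=cv2.INTER_LANCZOS4))
```

```text
(no output)
```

View pics/s1c.png

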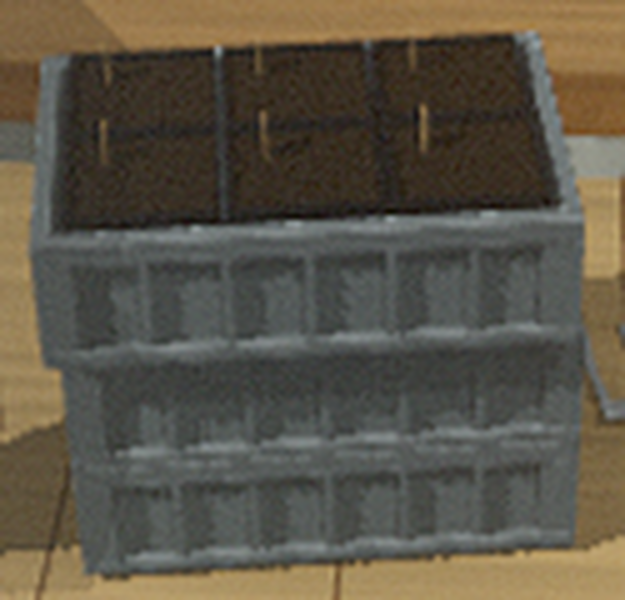

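Run:
```python
from h import *
from scipy.optimize import least_squares
np.set_printoptions(precision=2,suppress=True)
c=calibration("side");ct=calibration("top")
px=lambda u,v:(255+u/5,130+v/5)
def W(p,l):
    x,y,a=p;l=np.array(l,float);C,S=np.cos(a),np.sin(a)
    return np.c_[x+C*l[:,0]-S*l[:,1],y+S*l[:,0]+C*l[:,1],l[:,2]]
L=[(-100,150,0),(-100,-150,0)];Lp=np.array([px(88,571),px(576,543)])
def fl(p):
    r=(proj(c,W(p,L))-Lp).ravel()
    # silhouette u at v
    out=[]
    for (y,u,v) in [(150,63,375),(-150,583,350)]:
        q=proj(c,W(p,[(-100,y,0),(-100,y,176)]));U,V=px(u,v)
        t=(V-q[0,1])/(q[1,1]-q[0,1]);out.append(q[0,0]+t*(q[1,0]-q[0,0])-U)
    return np.r_[r,out]
r=least_squares(fl,[612,19,.135]);lo=r.x;print("lower",lo,r.fun*1)
zt=268
T=[(-100,150,268),(-100,-150,268),(100,-150,268),(100,150,268),(-100,150,184),(-100,-150,184)]
Tp=np.array([px(32,240),px(583,215),px(537,33),px(41,57),px(45,364),px(581,335)])
f=lambda p:(proj(c,W(p,T))-Tp).ravel()
r=least_squares(f,[580,19,.135]);print("top/side",r.x,r.fun)
T2=[(100,150,268),(100,-150,268),(-100,-150,268),(-100,150,268)]
Tp2=np.array([(u/2.8+200,v/2.8+120) for u,v in [(147,89),(469,38),(500,251),(179,302)]])
r2=least_squares(lambda p:(proj(ct,W(p,T2))-Tp2).ravel(),[580,19,.135]);print("top/top",r2.x,r2.fun)
for q in(r.x,r2.x):
    d=q-lo;C,S=np.cos(lo[2]),np.sin(lo[2]);print("rel",C*d[0]+S*d[1],-S*d[0]+C*d[1],d[2])
import pickle
cw=pickle.load(open("w1.pkl","rb"))
Tw=np.array([(578,262),(293,264),(288,60),(625,58)])
r3=least_squares(lambda p:(proj(cw,W(p,T2))-Tw).ravel(),[580,19,.135]);print("top/wr",r3.x,r3.fun)
```

```text
lower [615.    18.68   0.14] [-0.11  0.04 -0.38  0.03  0.28  0.17]
top/side [585.06  22.64   0.14] [-0.61  0.89  0.56 -0.12  0.29 -1.38  0.2  -1.19 -0.17  0.64 -0.24  0.41]
top/top [580.71  18.89   0.13] [-0.95 -0.85  0.15 -0.59  1.78  0.64 -0.99  0.74]
rel -29.12295699289677 7.960738363848545 0.003768915636981507
rel -33.94557946100123 4.835017170253769 -0.0012341882095519008
top/wr [585.89  25.23   0.14] [ 0.86  2.59 -1.55  1.96 -3.57 -0.84  4.12 -1.02]
```

>>> drive_tool([
  [1, [0.115, 0.078, 0], 0],
  [1, [0.115, 0.078, 0], 0],
  [1, [0.115, 0.078, 0], 0],
  [1, [0.115, 0.078, 0], 0],
  [1, [0.115, 0.077, 0], -0.003],
  [1, [0, 0, 0.13], 0],
  [1, [0, 0, 0.13], 0],
  [1, [0, 0, 0.13], 0],
  [1, [0, 0, 0.13], 0],
  [1, [0, 0, 0.13], 0],
  [1, [0, 0, 0], 0],
])

```text
clock: 3.62
position: [422.8, -1.0, 222.1]
ee_rot: [-0.069, 0.998, -0.001, -0.003]
contact_force: [-0.1, -0.2, 0.1]
gripper_width: 85.6
```

Run:
```python
from h import *
s=read_state();print(s["clock"],s["position"],s["ee_rot"])
d=s["position"][:2]-[615,18.7];C,S=np.cos(.14),np.sin(.14);print(C*d[0]+S*d[1],-S*d[0]+C*d[1])
import pickle
c=calibration("wrist");cv2.imwrite("pics/w2.png",get_image("wrist")[:,:,::-1]);pickle.dump(c,open("w2.pkl","wb"))
cv2.imwrite("pics/t2.png",cv2.resize(get_image("top")[110:260,180:440,::-1],(780,450)))
```

```text
3.625 [422.77237844  -0.95710177 222.06690785] [-6.94622966e-02  9.97578343e-01 -8.63787641e-04 -3.41934832e-03]
-193.08987899111813 7.359264424656814
```

View pics/w2.png

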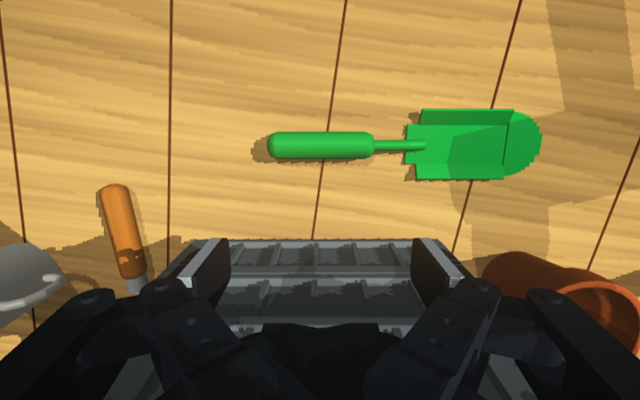

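View pics/t2.png

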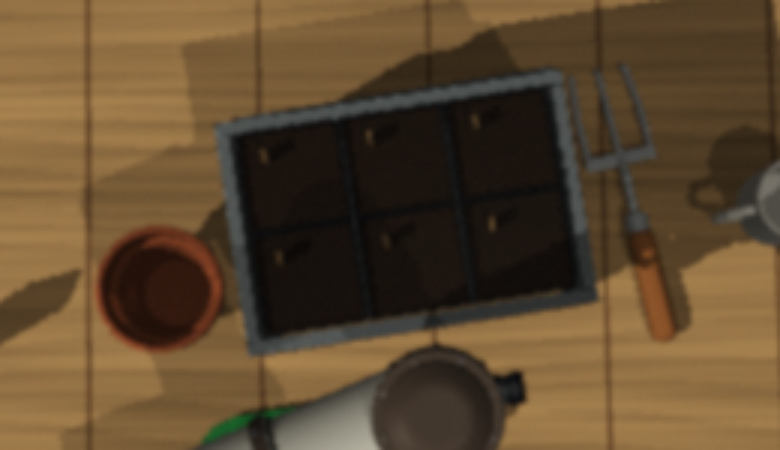

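>>> drive_tool([
  [1, [-0.05, 0, 0], 0],
  [1, [-0.05, 0, 0], 0],
  [1, [-0.05, 0, 0], 0],
  [1, [-0.01, 0, 0], 0],
  [1, [-0.01, 0, 0], 0],
  [1, [-0.01, 0, 0], 0],
  [1, [-0.01, 0, 0], 0],
  [1, [0, 0, 0], 0],
])

```text
clock: 4.72
position: [481.5, 7.9, 224.2]
ee_rot: [-0.07, 0.998, -0.0, -0.0]
contact_force: [-3.2, -0.8, 2.1]
gripper_width: 85.3
```

>>> drive_tool([
  [1, [-0.01, 0, 0], 0],
  [1, [-0.01, 0, 0], 0],
  [1, [-0.01, 0, 0], 0],
  [1, [-0.01, 0, 0], 0],
])

```text
clock: 5.22
position: [493.4, 9.9, 223.9]
ee_rot: [-0.07, 0.998, 0.0, -0.0]
contact_force: [-4.3, 0.5, 0.1]
gripper_width: 85.4
```

```bash
cat > st.py <<'E'
from h import *
import sys
k=sys.argv[1]
s=read_state();print(s["clock"],s["position"],s["contact_force"],s["wrist_torque"])
d=s["position"][:2]-[615,18.7];C,S=np.cos(.14),np.sin(.14);print("lower-frame tcp",C*d[0]+S*d[1],-S*d[0]+C*d[1])
cv2.imwrite(f"pics/s{k}.png",get_image("side")[:,:,::-1]);cv2.imwrite(f"pics/t{k}.png",get_image("top")[:,:,::-1])
a=cv2.resize(cv2.imread(f"pics/s{k}.png")[130:250,245:385],(700,600),interpolation=cv2.INTER_LANCZOS4);cv2.imwrite(f"pics/s{k}c.png",a)
a=cv2.resize(cv2.imread(f"pics/t{k}.png")[110:260,180:440],(780,450),interpolation=cv2.INTER_LANCZOS4);cv2.imwrite(f"pics/t{k}c.png",a)
E
python3 st.py 3
```

```text
5.225 [493.4114672    9.92998852 223.9293079 ] [-4.29214097  0.48591923  0.12786181] [0.00408185 1.01427972 0.04019982]
lower-frame tcp -121.6227048500014 8.282636921962332
```

View pics/s3c.png

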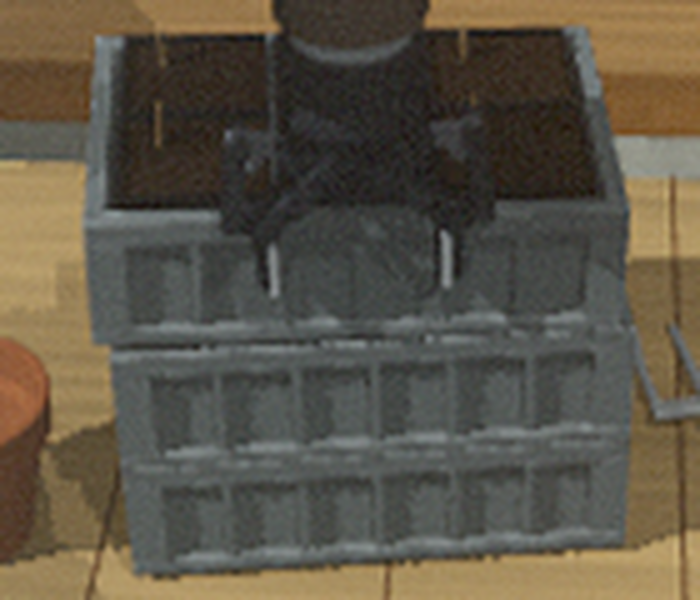

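>>> drive_tool([
  [1, [-0.01, 0, 0], 0],
  [1, [-0.01, 0, 0], 0],
  [1, [-0.01, 0, 0], 0],
  [1, [0, 0, 0], 0],
])

```text
clock: 5.82
position: [496.8, 8.8, 222.8]
ee_rot: [-0.071, 0.997, -0.002, -0.007]
contact_force: [-16.3, -5.0, 4.1]
gripper_width: 85.4
```

```bash
python3 st.py 4
```

```text
5.825 [496.84742816   8.81064993 222.80810353] [-16.28128475  -4.98610813   4.07266756] [-0.99870907  3.69664241  0.76337723]
lower-frame tcp -118.37655733956906 6.694785249646673
```

View pics/s4c.png

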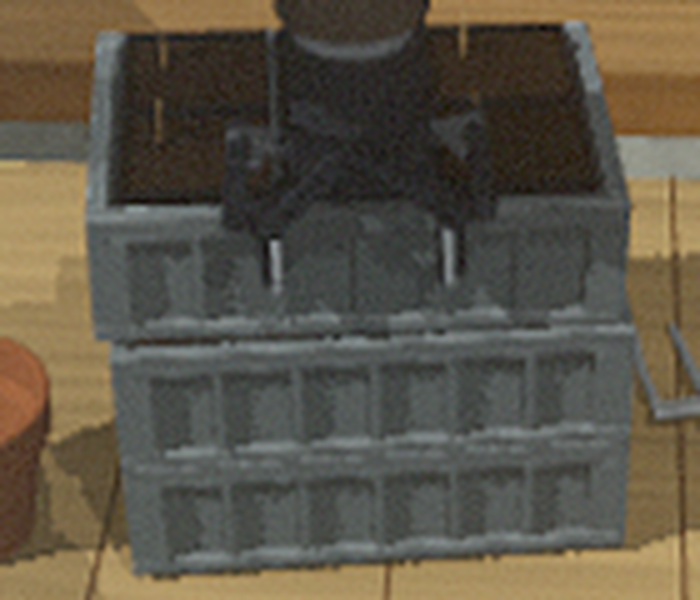

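View pics/t4c.png

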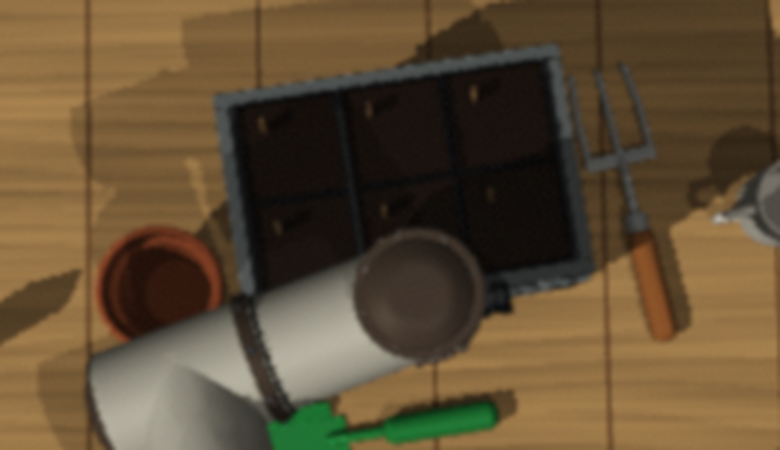

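>>> drive_tool([
  [1, [0.02, 0, 0], 0],
  [1, [0.06, 0, 0], 0],
  [1, [0.12, 0, 0], 0],
  [1, [0.15, 0, -0.1], 0],
  [1, [0.1, 0, -0.15], 0],
  [1, [0, 0, -0.15], 0],
  [1, [0, 0, 0], 0],
])

```text
clock: 6.8
position: [371.3, -7.1, 349.0]
ee_rot: [-0.07, 0.998, 0.001, 0.007]
contact_force: [-0.1, 0.8, -0.8]
gripper_width: 85.4
```

```bash
python3 st.py 5
```

```text
6.8 [371.34869233  -7.10581386 349.01319249] [-0.10879454  0.8394083  -0.84139408] [ 0.02574541  0.00407134 -0.05230814]
lower-frame tcp -244.86844599638226 8.446532679909978
```

View pics/s5c.png

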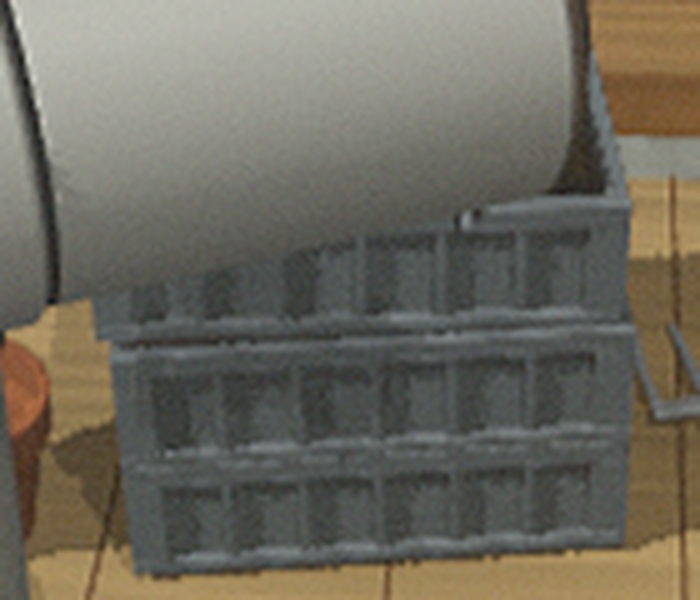

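View pics/t5c.png

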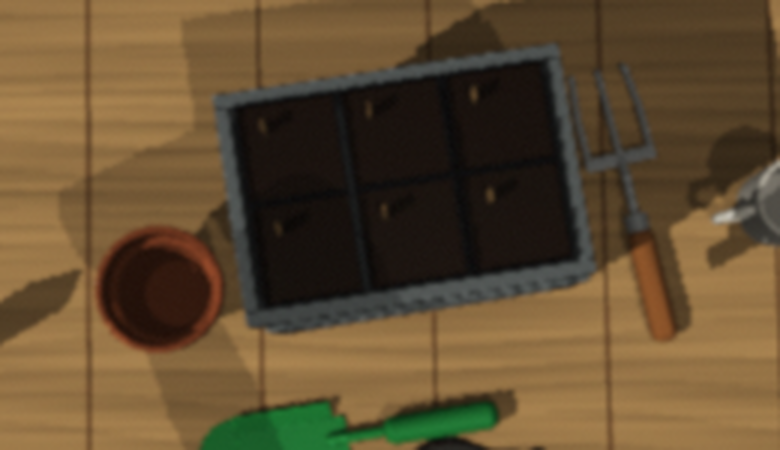

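Run:
```python
from h import *
np.set_printoptions(precision=3,suppress=True)
print(read_state()["joints"])
from scipy.optimize import least_squares
ct=calibration("top")
px=lambda u,v:(180+u/3,110+v/3)
P=[ray(ct,px(u,v),268) for u,v in[(216,96),(557,45),(593,275),(249,323)]]
lo=np.array([615,18.7,.14]);C,S=np.cos(.14),np.sin(.14)
for p in P: d=p[:2]-lo[:2];print(C*d[0]+S*d[1],-S*d[0]+C*d[1])
for q in [(275,333),(590,283)]:
    d=ray(ct,px(*q),176)[:2]-lo[:2];print("rim",C*d[0]+S*d[1],-S*d[0]+C*d[1])
```

```text
[ 0.427 -0.143 -0.353 -0.    -1.356 -1.858]
89.51205305646506 149.82485730013627
86.38943413925644 -144.02265458896576
-112.20856178109491 -141.41508528578356
-105.8710939286483 151.24145974747643
rim -115.14357594538552 141.275965353647
rim -115.99517771159049 -149.3759466385101
```

>>> drive_tool([
  [1, [-0.136, 0.115, 0], 0],
  [1, [-0.136, 0.115, 0], 0],
  [1, [-0.136, 0.115, 0], 0],
  [1, [-0.136, 0.115, 0], 0],
  [1, [-0.136, 0.115, 0], 0],
  [1, [-0.136, 0.115, 0], 0],
  [1, [0, 0, 0], -0.0785],
  [1, [0, 0, 0], -0.0785],
  [1, [0, 0, 0], -0.0785],
  [1, [0, 0, 0], -0.0785],
  [1, [0, 0, 0], -0.0785],
  [1, [0, 0, 0], -0.0785],
  [1, [0, 0, 0], -0.0785],
  [1, [0, 0, 0], -0.0785],
  [1, [0, 0, 0], -0.0785],
  [1, [0, 0, 0], -0.0785],
  [1, [0, 0, 0], 0],
])

```text
clock: 9.02
position: [582.4, 231.4, 342.3]
ee_rot: [0.754, -0.657, -0.0, 0.001]
contact_force: [0.6, 0.9, -0.3]
gripper_width: 85.6
```

```bash
python3 st.py 6; python3 -c "
from h import *
s=read_state();print(s['joints'],s['ee_rot'])
from scipy.spatial.transform import Rotation as R
print(R.from_quat(s['ee_rot']).as_matrix())
cv2.imwrite('pics/w6.png',get_image('wrist')[:,:,::-1])"
```

```text
9.025 [582.39985968 231.36796116 342.34175936] [ 0.59660221  0.94672091 -0.25118803] [ 0.03315747 -0.0719823   0.0201201 ]
lower-frame tcp -2.604830734208811 215.13634214427267
[ 6.35997061e-01  3.41695377e-01  1.91429857e-01 -4.46113157e-05
 -1.42218217e+00 -4.99587906e-01] [ 7.53650833e-01 -6.57274478e-01 -1.99795593e-04  8.01449248e-04]
[[ 1.35980440e-01 -9.90710596e-01 -1.35469650e-03]
 [-9.90711236e-01 -1.35979235e-01 -9.45384699e-04]
 [ 7.52392043e-04  1.47066687e-03 -9.99998636e-01]]
```

View pics/s6.png

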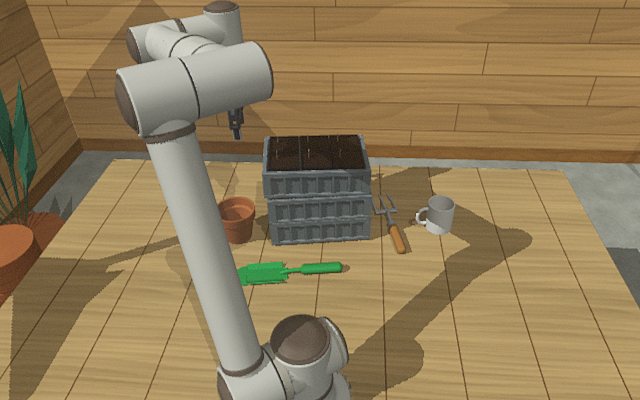

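View pics/w6.png

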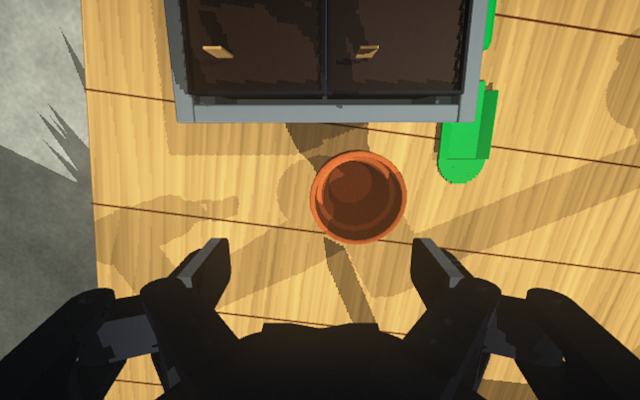

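View pics/s6c.png

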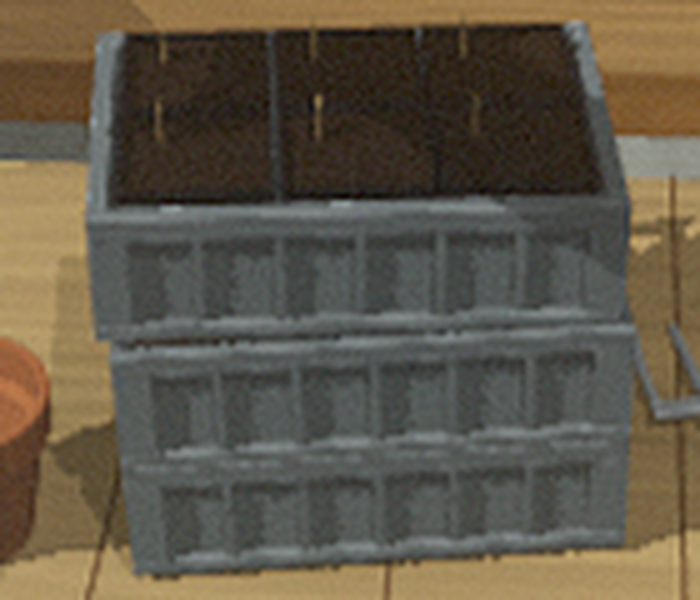

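>>> drive_tool([
  [1, [0, 0, 0.1], 0],
  [1, [0, 0, 0.1], 0],
  [1, [0, 0, 0.1], 0],
  [1, [0, 0, 0.09], 0],
  [1, [0.05, 0, 0], 0],
  [1, [0.05, 0, 0], 0],
  [1, [0, 0, 0], 0],
])

```text
clock: 10.05
position: [587.2, 200.3, 229.1]
ee_rot: [0.754, -0.657, 0.001, -0.001]
contact_force: [-0.3, -0.2, -0.2]
gripper_width: 85.4
```

>>> drive_tool([
  [1, [0.02, 0, 0], 0],
  [1, [0.01, 0, 0], 0],
  [1, [0.01, 0, 0], 0],
  [1, [0.01, 0, 0], 0],
  [1, [0, 0, 0], 0],
])

```text
clock: 10.68
position: [588.4, 186.6, 227.3]
ee_rot: [0.754, -0.656, -0.0, 0.0]
contact_force: [-0.6, 0.3, 0.7]
gripper_width: 85.1
```

>>> drive_tool([
  [1, [0.01, 0, 0], 0],
  [1, [0.006, 0, 0], 0],
])

```text
clock: 10.92
position: [588.9, 182.8, 227.2]
ee_rot: [0.755, -0.656, -0.001, -0.001]
contact_force: [-1.4, 3.3, 0.3]
gripper_width: 85.4
```

>>> drive_tool([
  [1, [0.006, 0, 0], 0],
  [1, [0.006, 0, 0], 0],
])

```text
clock: 11.18
position: [589.5, 178.6, 227.1]
ee_rot: [0.755, -0.656, -0.0, -0.0]
contact_force: [-0.0, 3.1, -1.5]
gripper_width: 85.3
```

>>> drive_tool([
  [1, [0.006, 0, 0], 0],
])

```text
clock: 11.3
position: [589.8, 176.6, 227.1]
ee_rot: [0.755, -0.656, -0.0, -0.0]
contact_force: [-0.2, 2.4, -1.1]
gripper_width: 85.3
```

```bash
python3 st.py 7
```

```text
11.3 [589.83704627 176.59819948 227.12611608] [-0.21958811  2.39364954 -1.09728791] [8.34297290e-01 1.40495412e-01 8.18951086e-04]
lower-frame tcp -2.883152742403105 159.86463983551837
```

View pics/s7c.png

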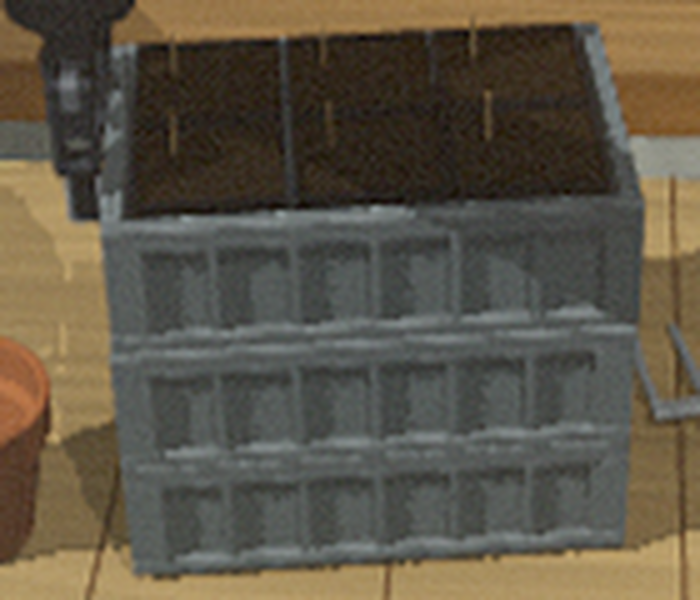

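>>> drive_tool([
  [1, [-0.03, 0, 0], 0],
  [1, [-0.08, 0, 0], 0],
  [1, [-0.08, 0, 0], 0],
  [1, [0, 0, -0.15], 0],
  [1, [0, 0, -0.15], 0],
  [1, [0, 0, -0.1], 0],
  [1, [0, 0, 0], 0],
  [1, [0, 0, 0], 0],
])

```text
clock: 12.4
position: [581.2, 234.0, 346.4]
ee_rot: [0.755, -0.656, -0.0, 0.001]
contact_force: [-0.1, 0.7, 0.1]
gripper_width: 85.5
```

```bash
python3 st.py 8;python3 -c "
from h import *
cv2.imwrite('pics/w8.png',get_image('wrist')[:,:,::-1])"
```

```text
12.4 [581.2117053  233.99908947 346.35192463] [-0.09634181  0.74916815  0.0879752 ] [ 0.0496811   0.03647244 -0.0088801 ]
lower-frame tcp -3.414204373931362 217.90752624911613
```

View pics/s8c.png

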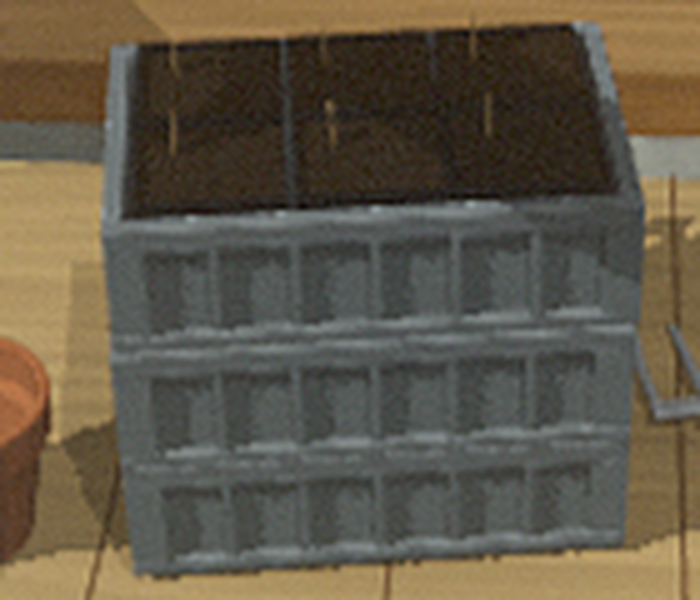

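View pics/t8c.png

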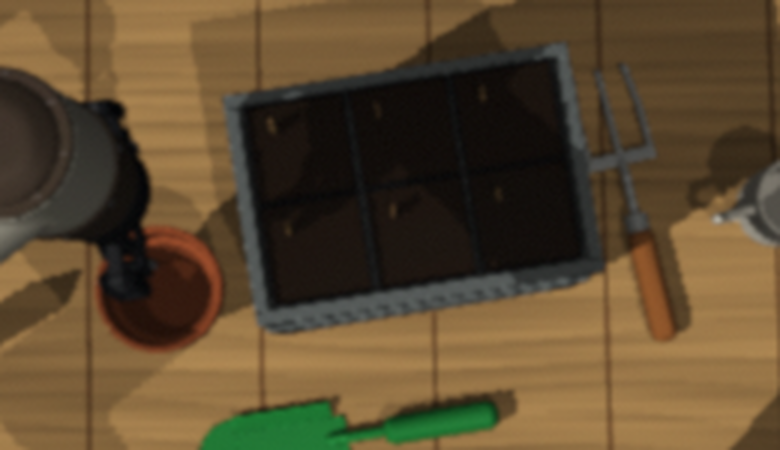

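View pics/w8.png

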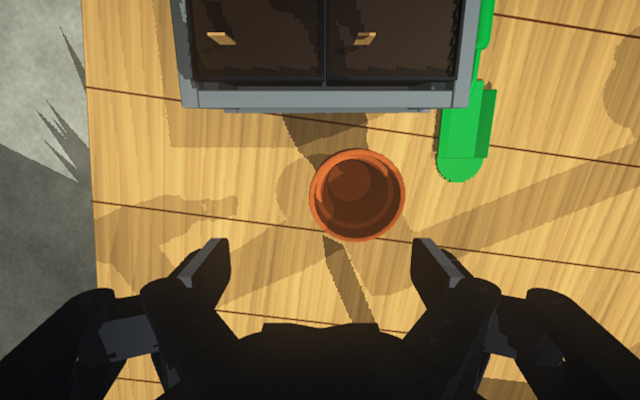

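Run:
```python
from h import *
from scipy.optimize import least_squares
from scipy.spatial.transform import Rotation as R
np.set_printoptions(precision=3,suppress=True)
c=calibration("side")
def fit(pts,off,guess,full=True):
    L=np.array([p[0] for p in pts],float);P=np.array([(off[0]+p[1]/5,off[1]+p[2]/5) for p in pts])
    def f(q): return (proj(c,R.from_euler("ZYX",q[3:6]).apply(L)*1+q[:3])-P).ravel()
    def g(q): return np.r_[f(q),np.array(q[4:6])*0.3]
    r=least_squares(g,guess,x_scale=[10,10,10,.1,.05,.05]);print(r.x,np.abs(r.fun).max())
    return r.x
off=(245,130)
lab=lambda tl,tr,br,bl,fl,fr:[((-100,150,92),*tl),((-100,-150,92),*tr),((100,-150,92),*br),((100,150,92),*bl),((-100,150,8),*fl),((-100,-150,8),*fr)]
print("before(leaning)");fit(lab((88,213),(629,200),(586,23),(98,33),(96,340),(627,320)),off,[612,25,172,.14,0,0])
print("now");q=fit(lab((105,228),(642,203),(598,24),(113,46),(112,348),(636,327)),off,[612,20,168,.14,0,0])
d=q[:2]-[615,18.7];C,S=np.cos(.14),np.sin(.14);print(C*d[0]+S*d[1],-S*d[0]+C*d[1])
a=cv2.imread("pics/s6.png").astype(int);b=cv2.imread("pics/s8.png").astype(int)
```

```text
before(leaning)
[611.241  26.334 168.729   0.141   0.024   0.03 ] 0.7732165678812635
now
[619.524  18.254 158.611   0.137   0.014   0.011] 0.5913650467025491
4.41736398392206 -1.0732144468190745
```

Run:
```python
from h import *
c=calibration("side")
a=cv2.imread("pics/s8.png")[130:250,245:385];a=cv2.resize(a,(700,600),interpolation=cv2.INTER_LANCZOS4)
C,S=np.cos(.14),np.sin(.14)
def W(x,y,z,o=(0,0)): x+=o[0];y+=o[1];return [615+C*x-S*y,18.7+S*x+C*y,z]
def line(p,q,col):
    u=(proj(c,np.array([p,q]))-[245,130])*5;cv2.line(a,*[tuple(int(round(t)) for t in k) for k in u],col,1)
for z in(0,88,176): line(W(-100,150,z),W(-100,-150,z),(0,0,255))
o=(3,-1)
for z in(176,260): line(W(-100,150,z,o),W(-100,-150,z,o),(0,255,0))
line(W(-100,150,260,o),W(100,150,260,o),(0,255,0));line(W(-100,-150,260,o),W(100,-150,260,o),(0,255,0));line(W(100,150,260,o),W(100,-150,260,o),(0,255,0))
line(W(-100,-150,268,o),W(-100,150,268,o),(0,255,255));line(W(100,150,268,o),W(100,-150,268,o),(0,255,255))
cv2.imwrite("pics/ov8.png",a)
```

```text
(no output)
```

View pics/ov8.png

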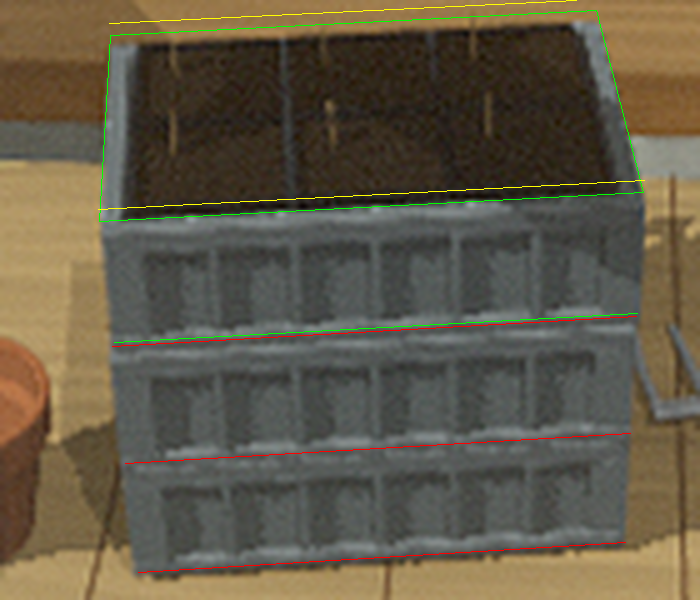

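```bash
python3 -c "
from bench import *
print(read_state()['contact_force']);print(job_done())"
```

```text
[-0.31642337  0.49669273 -0.34309748]
the job is handed in; nothing more can be done
None
```

The top tier looks home on the tier below, and I handed the job in at about 12.5 s. I got no verdict back.

**Moves:** I pushed with the fingers open, first along the crate's +x about 25–30 mm until the foot met the inside of the rim. The tier was then leaning towards −y, so I turned the tool 90° and pushed along −y about 7 mm. It dropped in at 2–3 N, and I backed off and raised the hand.

**Last checks:**
- **Seating:** in the side picture the seam between top and lower tiers is closed along its whole length. The lean seen before the second push is gone.
- **Centring and squareness:** the fit puts the top tier about +4 mm in x and −1 mm in y from the lower tiers' centre, and square to within 0.01 rad. Foot play is 4 mm.
- **Lower tiers and bystanders:** they look where they were at the start. I judged this by eye and did not measure it.
- **Hand:** it is clear of everything, beside the crate at 346 mm, and the measured force is at noise level.

**What disagreed or went over:**
- **Push force:** at the end of the x push the contact force reached about 17 N, above the 10 N advised. I backed off at once and the tier did not tip.
- **Height and tilt:** the fit gave an origin height of 159 mm where home is 168 mm, and about 0.01 rad of tilt on both axes. I put this down to calibration and pixel bias, because the lower tiers' outline was also off (by less), and the picture shows the tier evenly low, not raised on one side.
- **Cameras:** the top and side cameras disagreed by about 4 mm on absolute position.

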